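Feed a tray of rings through the blasting cabinet's flap

TASK

With the fingertips, slide the rectangular tray of rings along the feed shelf to the chute mouth of the blasting cabinet and push it steadily in through the hanging flap until it goes down the chute inside. Promptly pull the fingers straight back out of the mouth, before the flap swings shut on them, and finish with the flap hanging shut behind the tray. Do not lift the tray or flip it over, and leave the tin, the block and everything else on the bench where they are.

Things in the scene. Friction and masses are not known exactly. Their poses are not given: they have to be found in the camera images.
- mouth (a point): Mouth of the feed chute on the side of the cream blasting cabinet: middle of the sill, on the surface of the feed shelf (60 mm above the bench), right below the shut flap. x points level INTO the chute, y along the sill, z up. The mouth is 112 mm wide between upright cheeks that flare outwards over the last 15 mm before it.
- shelf_mid (a point): Middle of the level steel feed shelf's surface, axes as the mouth's. The shelf is 220 mm long (mouth x from -220 to 0) and 300 mm wide (y +-150 mm), with 8 mm high lips along its two sides, and at x = 0 a 30 mm high upstand on both sides of the mouth.
- rod_mid (a point): Middle of the flap's hinge rod, 8 mm thick, 70 mm above the shelf at the mouth's x = 0. A clear hood, its top 88 mm above the shelf, covers the chute from the rod to x = 140 mm, where the cabinet (330 mm high) begins: fingers get in only low and slanting, under the rod.
- chute_edge (a point): Edge where the chute falls away: a slippery polished floor runs level from the shelf to here, 33 mm inside the flap, then drops at 30 degrees to a stop at mouth x = 117 mm. The tray tips over and slides down by itself once its rear end is about level with the flap (mouth x = 0): the fingertips follow it 5 to 15 mm past x = 0.
- flap (a joint): Angle of the aluminium flap, rad: 0 hanging shut, growing as it is pushed inwards, at most 1.4. 104 mm wide, hung from the rod, lower edge 6 mm above the shelf. 60 g, no latch, damped hinge: it swings shut in about 2.5 s when nothing holds it. Pushing it open takes under 1 N.
- tray_mid (a point): Centre (14 mm above its underside) of a low rectangular aluminium tray, 70 mm along its x, 64 mm along its y, 28 mm high, about 220 g, with a dark pad and three rings in it. It starts on the shelf 105 to 145 mm before the mouth, up to 45 mm to either side of its middle, up to 0.3 rad askew, x roughly towards the mouth. Friction on the shelf about 0.6.
- tin: round closed aluminium tin, 57 mm across and 20 mm high, standing on the feed shelf in one corner beside the chute mouth; origin at the centre of its underside. Bystander
- block: dark wooden ring block 50 x 36 x 20 mm on the feed shelf in the other corner beside the mouth; origin at the centre of its underside. Bystander
- ball_vise: steel engraver's ball vise, 112 mm across and 90 mm high, on the bench; origin at the centre of its underside. Bystander
- graver: wood-handled graver 130 mm long lying on the bench; origin half-way along it at bench level. Bystander
- jar: small glass jar with black cap, 52 mm across, 65 mm high, on the bench; origin at the centre of its underside. Bystander
- calipers: steel calipers 150 mm long lying on the bench; origin at its middle. Bystander
- loupe: folding loupe about 65 mm long, 20 mm high, on the bench; origin under its lens. Bystander
Not all that is in view belongs to the job. Leave any orange look-alike of the part that bears tray_mid alone.

How it is judged:
By the outcome, as a careful person would: the job done as asked, in the order asked, and still so for the second after the job is handed in, with the robot touching nothing.
It also fails if it takes over 58 s, if anything falls off the work surface, if the arm or the gripper's body presses on something with over 40 N, if the wrist force passes 120 N, or if a joint passes its speed limit or range.

ROBOT

A 7-joint arm with a two-finger parallel gripper is mounted at the origin on the work surface. World frame = base frame: x ahead of the robot, y to its left, z up, the work surface at z = 0. Lengths are in m, angles in rad, forces in N, time in s.
With the tool pointing down it reaches from about 0.4 to 0.875 m from the base axis. Payload 4.4 kg.
Tool frame: the origin (TCP) lies on the centre line of the jaws, within the pads' length; the fingertips stand 25 mm ahead of it and the grasp point (between the pads) lies 6 mm ahead of it; z points along the fingers, y is the line along which they close (so a half turn about z gives the same grasp; the last joint's range is limited). The gripper opens to 85 mm and grips with 20 to 120 N. Pads are 22 mm wide; open, the fingers measure 114 mm over their backs; the gripper's body (76 mm by 85 mm) begins 54 mm behind the grasp point. The pads swing forward as they close: fully open they stand 13 mm farther back than shut.
Start: joints at [-1.28, 0.628, 0.038, 1.517, -0.027, 0.996, -0.02], TCP at [0.227, 0.609, 0.227] pointing down, gripper open.
Joint ranges: [-3.06, 3.06], [-0.37, 2.12], [-1.25, 1.32], [0.18, 2.47], [-1.1, 4.24], [0.23, 1.98], [-2.94, 2.94]. Speed limits (rad/s): [2.57, 2.57, 3.14, 3.14, 3.14, 3.14, 3.14].

INTERFACE

Orientations are given as a unit quaternion [w, x, y, z].
In Python, from rig import bot gives the robot as it stands. The module is installed in compiled form; this text tells all that it offers.
- The arm moves only by the shell command python3 -m pendant 'ROWS' [OPENING] [FORCE]. ROWS is JSON, a list of rows, each a list of 6 numbers: the shift along the tool's x, y, z in mm, then the turn, a rotation vector about the tool's x, y, z in degrees. In form: [[dx, dy, dz, rx, ry, rz], ...]. A call has 1 to 20 rows; each row is the pose to reach, as a shift and turn from the pose commanded when the call began, along the tool's axes at that moment; what a row does not reach only later rows make up. A row lasts 1/10 s, in which the tool goes at most 50 mm and 8.59 degrees, less where a joint would pass 70% of its speed; a pose out of reach is approached as far as the arm can. A call with a gripper value outside its range is refused whole. OPENING is the finger opening in mm, from 0 to 85.4, set as the call begins (- or left out, the last holds). The fingers move at their own pace and stop on an object; FORCE is the grip in N (left out, the last holds). Time passes only in rows, so rows that repeat a pose let the fingers close. It gives the time, the measured TCP pose, the force, the opening and the grip force at its end, in the units of the state.
- bot.observe(): the state, without advancing time (a new reading comes with each control period).
- bot.snapshot(name): name is "scene" or "top" or "wrist"; returns the picture (480x640x3 uint8, red, green, blue); there is no depth.
- bot.camera_model(name): a dict with "fx", "fy", "cx", "cy" (pixels), "rvec" (rotation vector, rad) and "tvec" (3), from world to camera coordinates, as OpenCV has them. Camera axes: x right, y down, z forward; pixel columns grow to the right and rows downward; lengths in m; the calibration is good to about 2 mm. A picture is of the moment at which its call begins: read the wrist's pose just before it. camera_model takes no time and is no camera call; for the wrist camera it gives the pose at the moment of the call.
- bot.close_job(): hands the job in; it is judged then, once.
The state is a dict: "time": time; "joints": joint angles; "joint_velocities": joint speeds; "joint_efforts": joint torques, N m; "tcp_pos": TCP position; "eef_rot": TCP orientation; "wrist_force": force on the tool from outside, world axes, zero at the start; "moment": the same for the moment, N m; "gripper_width": opening from 0.0 (shut) to 1.0 (fully open); "grip_force": force on a finger pad.
Only numpy, scipy, OpenCV 4.12 (cv2) and the standard library are available. Lean on these libraries where they do the work, as an engineer would, in place of code of your own. Each camera call takes 0.05 s, during which the arm holds its last target. There are 200 camera calls.

## Working session

There is one attempt and no reset: what is moved stays moved. The work goes in short steps, Python scripts to look and compute and a shell command to move; the robot and the scene stay as the last step left them, time stands still between calls to the robot, and variables do not carry over. Pictures are saved under pics/ and viewed, at most 14 in all, crops included, and the job is handed in when it is done.

```bash
mkdir -p pics
python3 - <<'E'
from rig import bot
import cv2
for n in("scene","top"):
    cv2.imwrite(f"pics/{n}0.png",bot.snapshot(n)[:,:,::-1]); print(n,bot.camera_model(n))
s=bot.observe();print(s["time"],s["tcp_pos"],s["eef_rot"])
E
```

```text
scene {'fx': 561.1534768096284, 'fy': 561.1534768096284, 'cx': 326.2896761250595, 'cy': 242.24199649577358, 'rvec': array([ 1.14106471,  2.19904515, -1.13488488]), 'tvec': array([ 0.20062178, -0.25068086,  1.56264636])}
top {'fx': 602.0649588562405, 'fy': 602.0649588562405, 'cx': 321.2103098293738, 'cy': 239.28069231683781, 'rvec': array([ 2.18675734, -2.1286734 ,  0.16009783]), 'tvec': array([0.14868628, 0.62521664, 1.10185047])}
0.1 [0.22680048 0.6085476  0.22589169] [-1.44008268e-04  1.77444447e-01  9.84130451e-01 -8.38174829e-04]
```

View pics/scene0.png

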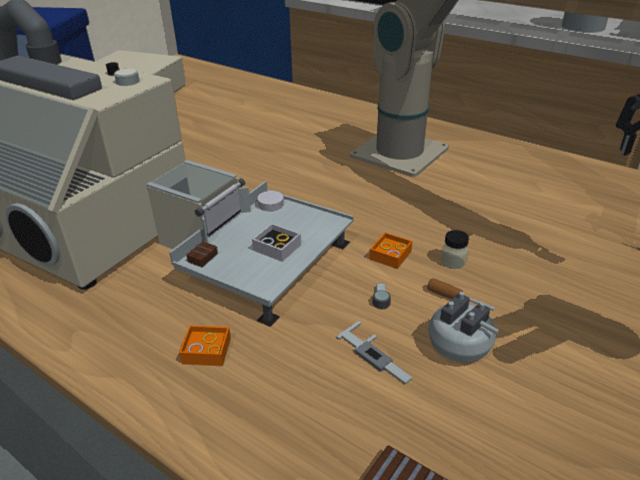

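View pics/top0.png

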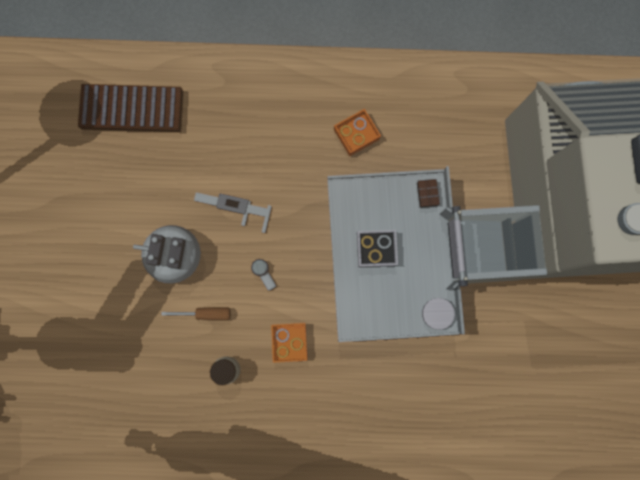

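The silver tray with the dark pad is at about (378,249) in top. The candidates are this one and two orange look-alikes at (357,132) and (290,342). The tray on the shelf fits the description. The mouth is at about (458,245), the block at (428,193) and the tin at (438,314). I'll check the choice in one close crop.

Run:
```python
import cv2
i=cv2.imread("pics/top0.png")[160:350,320:560]
cv2.imwrite("pics/crop.png",cv2.resize(i,None,fx=3.3,fy=3.15,interpolation=cv2.INTER_CUBIC) if 0 else cv2.resize(i,None,fx=3,fy=3,interpolation=cv2.INTER_CUBIC))
```

```text
(no output)
```

View pics/crop.png

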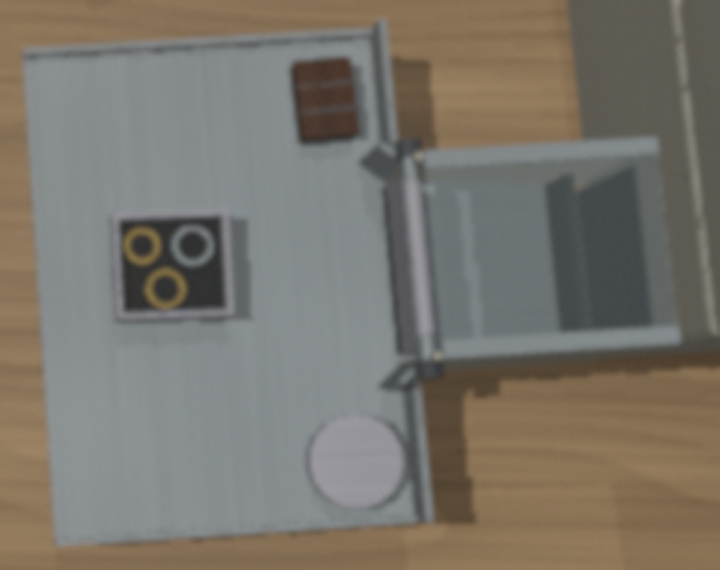

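```bash
cat > h.py <<'E'
import numpy as np,cv2
from rig import bot
def ray(n,uv,z):
    c=bot.camera_model(n);R=cv2.Rodrigues(c["rvec"])[0];t=c["tvec"]
    d=R.T@np.array([(uv[0]-c["cx"])/c["fx"],(uv[1]-c["cy"])/c["fy"],1]);o=-R.T@t
    return o+d*(z-o[2])/d[2]
E
python3 - <<'E'
from h import *
np.set_printoptions(precision=4,suppress=True)
f=lambda p,z:ray("top",(p[0]/3+320-1/3,p[1]/3+160-1/3),z)
bl,br=f((25,48),.068),f((57,545),.068)
print("back",bl,br,np.linalg.norm(bl-br))
r1,r2=f((408,148),.13),f((432,370),.13);print("rod",r1,r2,(r1+r2)/2)
u1,u2=f((380,22),.09),f((428,522),.09);print("upst",u1,u2,np.linalg.norm(u1-u2))
xa=(u1+u2-bl-br)/2;print("len",np.linalg.norm(xa[:2]));
y=(bl-br)[:2]+(u1-u2)[:2];print("yaw from y",np.arctan2(-y[0],y[1]) , "from x",np.arctan2(xa[1],xa[0]), y)
T=[f(p,.088) for p in((115,213),(230,212),(235,318),(118,321))]
c=sum(T)/4;print("tray",c,[np.linalg.norm(T[i]-T[i-1]) for i in range(4)])
for i,j in((0,1),(3,2)):d=T[j]-T[i];print(np.arctan2(d[1],d[0]))
for i,j in((0,3),(1,2)):d=T[i]-T[j];print(np.arctan2(d[1],d[0]))
print("block",f((330,100),.08),"tin",f((357,461),.08))
E
```

```text
back [0.7383 0.1561 0.068 ] [0.4317 0.1293 0.068 ] 0.30783968998417355
rod [ 0.6695 -0.0696  0.13  ] [ 0.5392 -0.083   0.13  ] [ 0.6043 -0.0763  0.13  ]
upst [ 0.7558 -0.0621  0.09  ] [ 0.4515 -0.0901  0.09  ] 0.3056729376944384
len 0.21965781172974572
yaw from y -1.4813127318859556 from x -1.485712840329434 [0.6111 0.0548]
tray [0.601  0.0626 0.088 ] [np.float64(0.06588770263727962), np.float64(0.07009901334602762), np.float64(0.06476655450550325), np.float64(0.07079011017482773)]
-1.533838224504817
-1.5178679274527276
0.04518985514066045
0.055864582894669945
block [ 0.708  -0.0332  0.08  ] tin [ 0.4866 -0.0499  0.08  ]
```

```bash
cat >> h.py <<'E'
from scipy.spatial.transform import Rotation as Ro
M=np.array([.6042,-.0764,.06]);yaw=-1.4825
X=np.array([np.cos(yaw),np.sin(yaw),0]);Y=np.array([-X[1],X[0],0]);Z=np.array([0,0,1.])
def pose():
    s=bot.observe();q=s["eef_rot"];return s,np.array(s["tcp_pos"]),Ro.from_quat([q[1],q[2],q[3],q[0]])
def target(tip,a):  # fingertip in mouth frame mm, elevation deg
    a=np.radians(a);z=np.cos(a)*X-np.sin(a)*Z
    p=M+(X*tip[0]+Y*tip[1]+Z*tip[2])/1000-.025*z
    return p,Ro.from_matrix(np.c_[np.cross(Y,z),Y,z])
def row(tip,a):
    s,p,R=pose();tp,tR=target(tip,a)
    return np.r_[R.inv().apply(tp-p)*1000,np.degrees((R.inv()*tR).as_rotvec())].round(1).tolist()
def where():
    s,p,R=pose();z=R.as_matrix()[:,2];d=p+.025*z-M
    return s["time"],(np.array([d@X,d@Y,d@Z])*1000).round(1),"elev",np.degrees(np.arcsin(-z[2])).round(1),"yerr",np.degrees(R.as_matrix()[:,1]@X).round(1),"F",np.round(s["wrist_force"],1)
E
python3 -c "
from h import *
print(where());print(row((-225,9,90),40));print(row((-225,9,140),60))"
```

```text
(0.1, array([-715.5, -315.5,  140.9]), 'elev', np.float64(89.9), 'yerr', np.float64(-51.7), 'F', array([ 0.9, -0.2, -0.6]))
[-495.9, -285.7, 60.3, 28.0, -44.4, 60.2]
[-498.7, -291.8, 4.7, 16.8, -26.7, 63.0]
```

```bash
python3 -m pendant '[[-120,-70,0,4,-6,15],[-200,-115,0,7,-10,24],[-280,-160,0,9,-15,35],[-360,-210,4,12,-19,45],[-440,-250,5,14,-23,55],[-499,-292,5,17,-27,63],[-499,-292,5,17,-27,63],[-499,-292,5,17,-27,63],[-499,-292,5,17,-27,63],[-499,-292,5,17,-27,63],[-499,-292,5,17,-27,63],[-499,-292,5,17,-27,63],[-499,-292,5,17,-27,63],[-499,-292,5,17,-27,63],[-499,-292,5,17,-27,63]]' 24; python3 -c "
from h import *
print(where());print(row((-225,9,90),40));print(bot.observe()['joints'])"
```

```text
time: 1.6
tcp_pos: [0.5918, 0.163, 0.221]
eef_rot: [0.192, 0.652, 0.712, -0.176]
wrist_force: [0.2, 0.2, -0.1]
gripper_width: 0.28
grip_force: 0.0
(1.6, array([-226.9,    8.8,  139.4]), 'elev', np.float64(59.8), 'yerr', np.float64(-0.0), 'F', array([ 0.2,  0.2, -0.1]))
[31.6, 0.3, 45.1, 0.0, -19.8, 0.1]
[-0.87846298  0.77522128  0.55284198  1.52304773  0.13162994  1.11359852
 -0.40758116]
```

```bash
python3 -m pendant '[[11,0,15,0,-7,0],[21,0,30,0,-13,0],[32,0,45,0,-20,0],[32,0,45,0,-20,0],[32,0,45,0,-20,0],[32,0,45,0,-20,0]]'; python3 -c "
from h import *
print(where());print(row((-200,9,12),40));print(bot.observe()['joints'])
cv2.imwrite('pics/s1.png',bot.snapshot('scene')[150:330,140:380,::-1].repeat(3,0).repeat(3,1))"
```

```text
time: 2.2
tcp_pos: [0.5934, 0.1651, 0.1703]
eef_rot: [0.314, 0.613, 0.667, -0.285]
wrist_force: [-0.2, -0.1, 1.0]
gripper_width: 0.283
grip_force: 0.0
(2.2, array([-222.3,   10.6,   94.3]), 'elev', np.float64(39.9), 'yerr', np.float64(0.2), 'F', array([-0.2, -0.1,  1. ]))
[48.8, -1.9, 69.9, 0.1, 0.1, -0.3]
[-1.01458287  1.02989727  0.6460587   1.44642158  0.24655794  1.20751589
 -0.57739043]
```

View pics/s1.png

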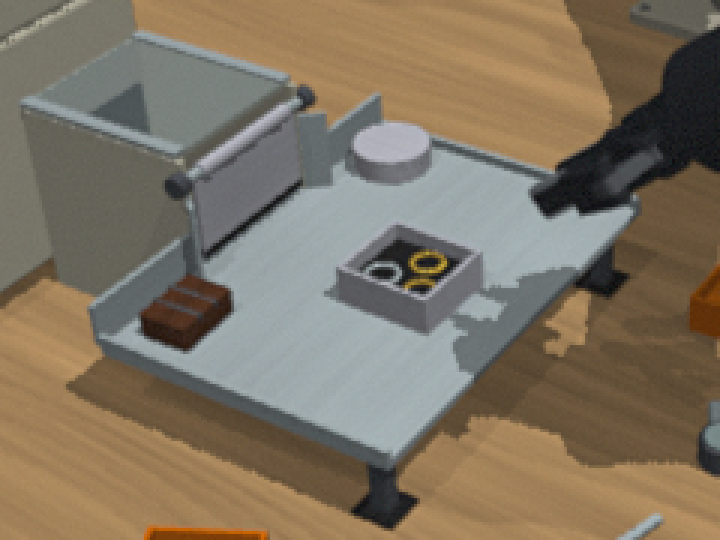

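The gripper is poised behind the tray, with its tips at (545,205) in the crop. The tray is at (410,275), the flap hangs shut at (250,185), and the block and tin are clear of the lane. Next I'll descend.

```bash
python3 -m pendant '[[16,-1,20,0,0,0],[32,-2,45,0,0,0],[44,-2,62,0,0,0],[48,-2,69,0,0,0],[48,-2,69,0,0,0],[48,-2,69,0,0,0],[48,-2,69,0,0,0]]'; python3 -c "
from h import *
print(where());print(row((-150,9,12),40))
cv2.imwrite('pics/s2.png',bot.snapshot('scene')[150:330,140:380,::-1].repeat(3,0).repeat(3,1))"
```

```text
time: 2.95
tcp_pos: [0.5932, 0.1442, 0.0874]
eef_rot: [0.314, 0.612, 0.667, -0.285]
wrist_force: [-0.4, 0.5, -0.9]
gripper_width: 0.28
grip_force: 0.0
(2.95, array([-201.6,    8.5,   11.4]), 'elev', np.float64(39.8), 'yerr', np.float64(0.1), 'F', array([-0.4,  0.5, -0.9]))
[-33.5, 0.6, 39.2, 0.1, 0.2, -0.2]
```

View pics/s2.png

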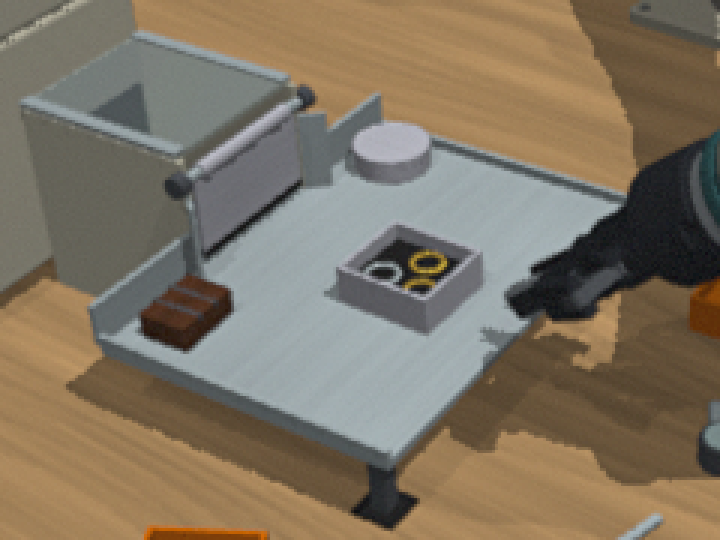

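The tips are low behind the tray, at (525,300), touching nothing. Now the first part of the push, stopping short of the flap.

```bash
python3 -m pendant '[[-5,0,6,0,0,0],[-10,0,12,0,0,0],[-15,0,18,0,0,0],[-20.5,0,24.5,0,0,0],[-26,0,30.5,0,0,0],[-31,0,37,0,0,0],[-36,0,43,0,0,0],[-41.5,0,49,0,0,0],[-46.5,0,55,0,0,0],[-51.5,0,61,0,0,0],[-57,0,67.5,0,0,0],[-62,0,73.5,0,0,0],[-67,0,79.5,0,0,0],[-72,0,85.5,0,0,0],[-72,0,85.5,0,0,0],[-72,0,85.5,0,0,0]]'; python3 -c "
from h import *
print(where());print(row((8,9,13),40))
cv2.imwrite('pics/t3.png',cv2.resize(bot.snapshot('top')[160:350,320:560,::-1],None,fx=3,fy=3))"
```

```text
time: 4.6
tcp_pos: [0.6018, 0.0317, 0.0865]
eef_rot: [0.313, 0.612, 0.667, -0.287]
wrist_force: [-0.1, -0.1, -1.0]
gripper_width: 0.283
grip_force: 0.0
(4.6, array([-88.7,   7.1,  10.6]), 'elev', np.float64(39.7), 'yerr', np.float64(0.1), 'F', array([-0.1, -0.1, -1. ]))
[-63.7, 2.0, 72.8, -0.1, 0.3, -0.1]
```

View pics/t3.png

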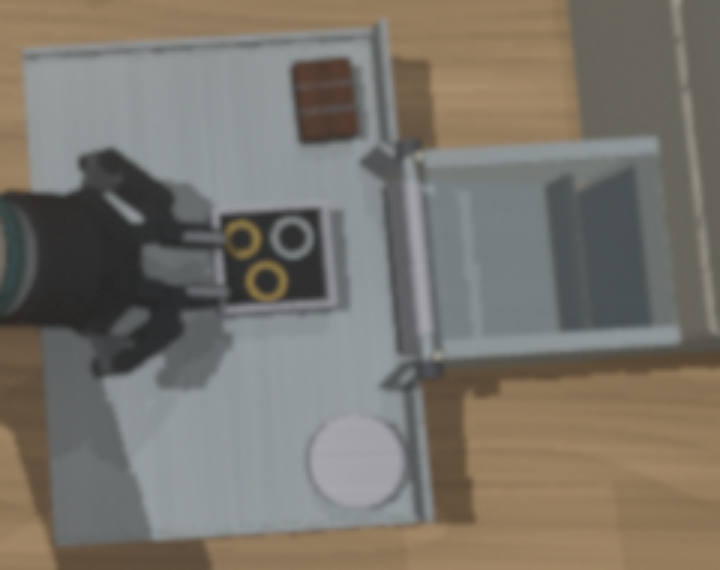

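```bash
python3 - <<'E'
from h import *
f=lambda p,z:ray("top",(p[0]/3+320-1/3,p[1]/3+160-1/3),z)
g=lambda p:(np.array([(p-M)@X,(p-M)@Y,(p-M)@Z])*1000).round(1)
for p in((215,210),(327,207),(338,303),(227,312)):print(g(f(p,.088)))
for h in(.08,.095):print("tip",g(f((223,237),h)),g(f((230,292),h)))
E
python3 -c "
import sys;sys.path.insert(0,'.')
from h import *
cv2.imwrite('pics/s3.png',cv2.resize(bot.snapshot('scene')[180:290,170:320,::-1],None,fx=5,fy=5,interpolation=cv2.INTER_CUBIC))"
```

```text
[-111.6   41.7   28. ]
[-43.2  39.4  28. ]
[-41.6 -19.5  28. ]
[-109.2  -20.9   28. ]
tip [-106.8   25.9   20. ] [-105.2   -8.1   20. ]
tip [-109.   24.   35.] [-107.4   -9.6   35. ]
```

View pics/s3.png

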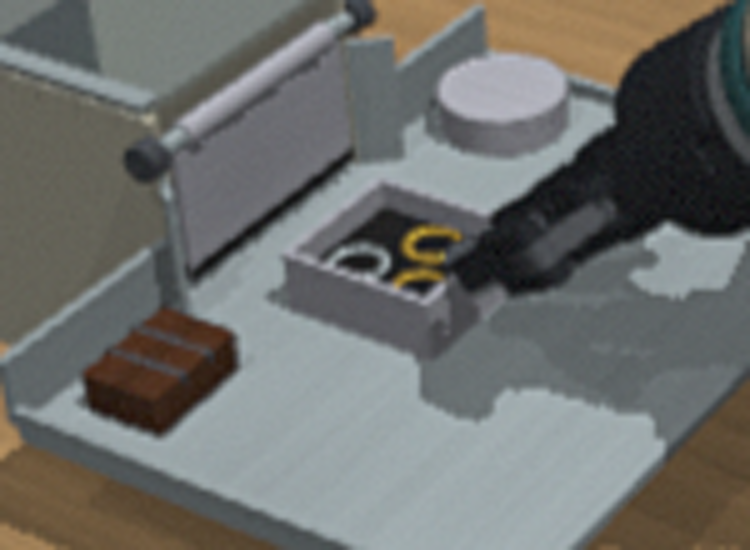

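Run:
```python
from h import *
def P(n):
    c=bot.camera_model(n);return np.array([[c["fx"],0,c["cx"]],[0,c["fy"],c["cy"]],[0,0,1]])@np.c_[cv2.Rodrigues(c["rvec"])[0],c["tvec"]]
t=(223/3+320-1/3,237/3+160-1/3)
for s in((450,275),(460,290),(480,300)):
    s=(s[0]/5+170-.4,s[1]/5+180-.4)
    h=cv2.triangulatePoints(P("top"),P("scene"),np.array(t)[:,None],np.array(s)[:,None])[:,0];p=h[:3]/h[3]-M
    print([round(v*1000,1) for v in(p@X,p@Y,p@Z)])
def pr(n,m):
    w=M+(X*m[0]+Y*m[1]+Z*m[2])/1000;h=P(n)@np.r_[w,1];return h[:2]/h[2]
for m in((-89,26,10.6),(-82,26,19),(-111,42,28),(0,0,70),(0,52,6)):
    a,b=pr("top",m),pr("scene",m);print(m,((a-[320,160])*3).round(),((b-[170,180])*5).round())
```

```text
[np.float64(-108.9), np.float64(24.3), np.float64(28.2)]
[np.float64(-109.8), np.float64(24.0), np.float64(21.7)]
[np.float64(-112.6), np.float64(22.5), np.float64(17.8)]
(-89, 26, 10.6) [249. 236.] [405. 297.]
(-82, 26, 19) [262. 234.] [388. 275.]
(-111, 42, 28) [215. 208.] [422. 298.]
(0, 0, 70) [419. 257.] [251.  80.]
(0, 52, 6) [386. 187.] [188. 275.]
```

The tray is square, its rear at x≈-110 and y≈+10, and the fingertips meet its wall near the rim. I'll back off a little and lower the tips before the final push.

```bash
python3 -m pendant '[[3,0,-3.5,0,0,0],[5,0,-6,0,0,0],[8,0,-4,0,0,0],[11,0,-1,0,0,0],[11,0,-1,0,0,0],[11,0,-1,0,0,0]]'; python3 -c "
from h import *
print(where());
cv2.imwrite('pics/s4.png',cv2.resize(bot.snapshot('scene')[180:290,170:320,::-1],None,fx=5,fy=5,interpolation=cv2.INTER_CUBIC))"
```

```text
time: 5.3
tcp_pos: [0.6011, 0.0398, 0.0784]
eef_rot: [0.313, 0.612, 0.667, -0.287]
wrist_force: [-1.3, -0.1, -0.0]
gripper_width: 0.28
grip_force: 0.0
(5.3, array([-96.8,   7.1,   2.5]), 'elev', np.float64(39.7), 'yerr', np.float64(0.1), 'F', array([-1.3, -0.1, -0. ]))
```

View pics/s4.png

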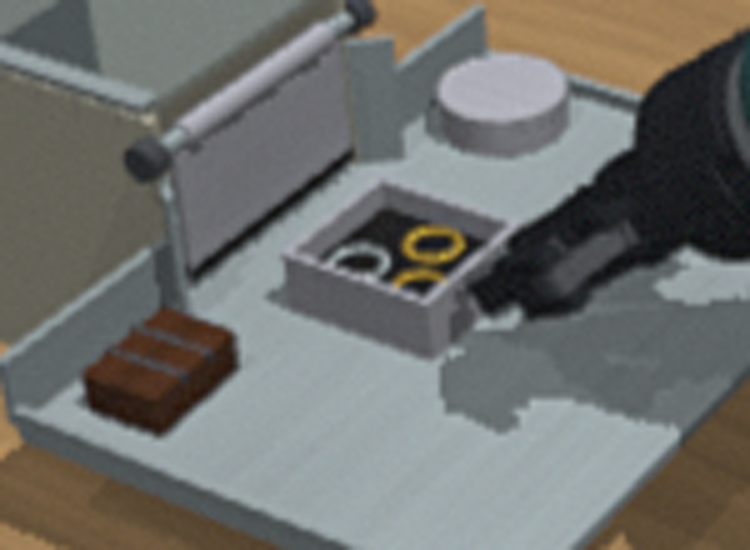

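The tip is now below the rim, at (480,300), and clear of the shelf. I'll flatten the slant to about 34° for rod clearance and then push on.

```bash
python3 -m pendant '[[0,0,0,0,-3,0],[0,0,0,0,-6,0],[0,0,0,0,-6,0],[0,0,0,0,-6,0]]'; python3 -c "
from h import *
print(where())"
python3 -m pendant '[[-3.5,0,5,0,0,0],[-7,0,10,0,0,0],[-10.5,0,15.5,0,0,0],[-14,0,21,0,0,0],[-17.5,0,26,0,0,0],[-21,0,31,0,0,0],[-24.5,0,36.5,0,0,0],[-28,0,41.5,0,0,0],[-31.5,0,46.5,0,0,0],[-35,0,52,0,0,0],[-38.5,0,57,0,0,0],[-42,0,62,0,0,0],[-45.5,0,67.5,0,0,0],[-47.5,0,70.5,0,0,0]]'
python3 -c "
from h import *
print(where())
cv2.imwrite('pics/t5.png',cv2.resize(bot.snapshot('top')[160:350,320:560,::-1],None,fx=3,fy=3))"
```

```text
time: 5.75
tcp_pos: [0.6013, 0.0399, 0.0786]
eef_rot: [0.348, 0.596, 0.65, -0.318]
wrist_force: [0.1, -0.6, 0.6]
gripper_width: 0.283
grip_force: 0.0
(5.75, array([-95.4,   7.3,   4.7]), 'elev', np.float64(33.7), 'yerr', np.float64(0.0), 'F', array([ 0.1, -0.6,  0.6]))
time: 7.15
tcp_pos: [0.6084, -0.0458, 0.0791]
eef_rot: [0.348, 0.596, 0.65, -0.319]
wrist_force: [-1.0, 2.7, 4.7]
gripper_width: 0.278
grip_force: 2.7
(7.15, array([-9.3,  6.9,  5.3]), 'elev', np.float64(33.7), 'yerr', np.float64(0.1), 'F', array([-1. ,  2.7,  4.7]))
```

View pics/t5.png

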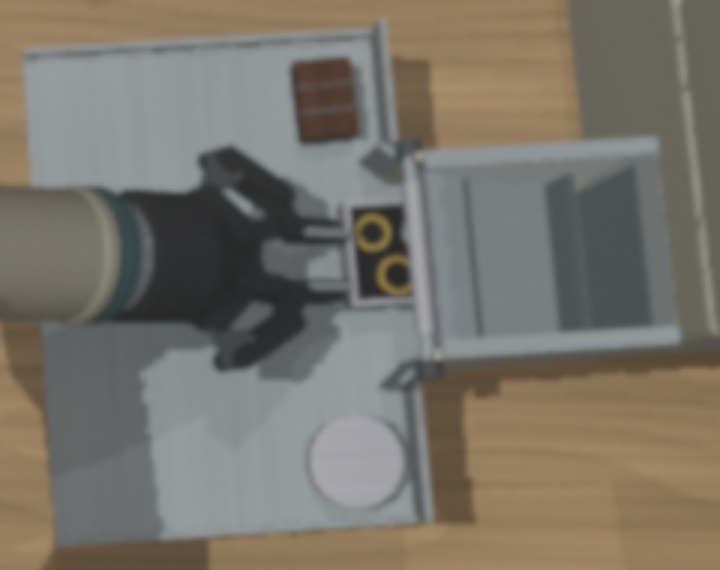

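Run:
```python
from h import *
f=lambda p,z:ray("top",(p[0]/3+320-1/3,p[1]/3+160-1/3),z)
g=lambda p:(np.array([(p-M)@X,(p-M)@Y,(p-M)@Z])*1000).round(1)
for p in((344,208),(352,306)):print(g(f(p,.088)))
print(g(pose()[1]),bot.observe()["moment"])
def P(n):
    c=bot.camera_model(n);return np.array([[c["fx"],0,c["cx"]],[0,c["fy"],c["cy"]],[0,0,1]])@np.c_[cv2.Rodrigues(c["rvec"])[0],c["tvec"]]
cv2.imwrite('pics/s6.png',cv2.resize(bot.snapshot('scene')[180:290,170:320,::-1],None,fx=5,fy=5,interpolation=cv2.INTER_CUBIC))
```

```text
[-32.8  38.2  28. ]
[-33.2 -21.9  28. ]
[-29.6   6.8  19.3] [ 0.54644599 -0.0528654   0.18728347]
```

View pics/s6.png

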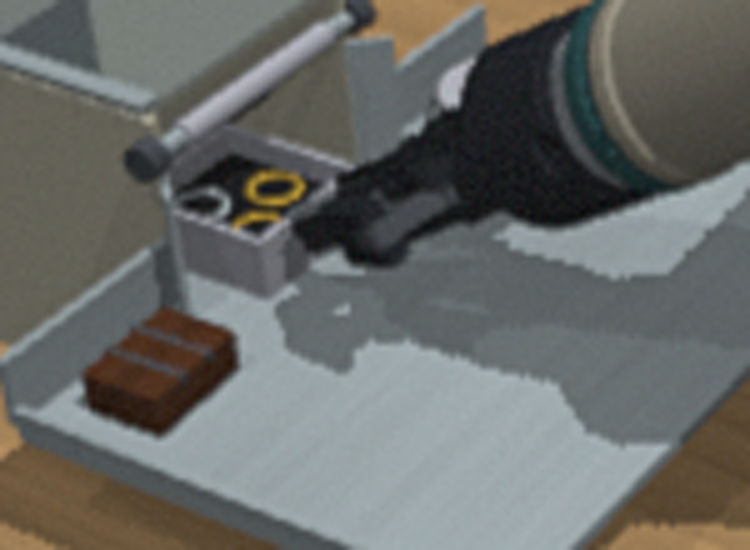

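The tray's rear is at x=-33 and its front is already under the open flap, square. The fingertips are low behind it, at (310,240). Now the last 45 mm of push and the retraction, in one call.

```bash
python3 -m pendant '[[-4.5,0,4,0,0,0],[-8,0,9,0,0,0],[-11.5,0,14,0,0,0],[-15,0,19,0,0,0],[-18,0,24,0,0,0],[-21.5,0,29,0,0,0],[-25,0,33.5,0,0,0],[-27,0,36.5,0,0,0],[-27,0,36.5,0,0,0],[-17,0,21,0,0,0],[-5,0,4,0,0,0],[7,0,-14,0,0,0],[18,0,-30,0,0,0],[26,0,-42,0,0,0],[26,0,-42,0,0,0]]'
python3 -c "
from h import *
print(where())
a=cv2.resize(bot.snapshot('top')[190:300,400:560,::-1],None,fx=2.5,fy=2.5)
b=cv2.resize(bot.snapshot('scene')[170:280,150:310,::-1],None,fx=2.5,fy=2.5)
cv2.imwrite('pics/c7.png',np.hstack([a,b]))"
```

```text
time: 8.75
tcp_pos: [0.6049, 0.0076, 0.0796]
eef_rot: [0.348, 0.595, 0.652, -0.317]
wrist_force: [-0.6, 0.4, -0.0]
gripper_width: 0.277
grip_force: 0.0
(8.75, array([-62.8,   8.2,   5.7]), 'elev', np.float64(33.9), 'yerr', np.float64(-0.2), 'F', array([-0.6,  0.4, -0. ]))
```

View pics/c7.png

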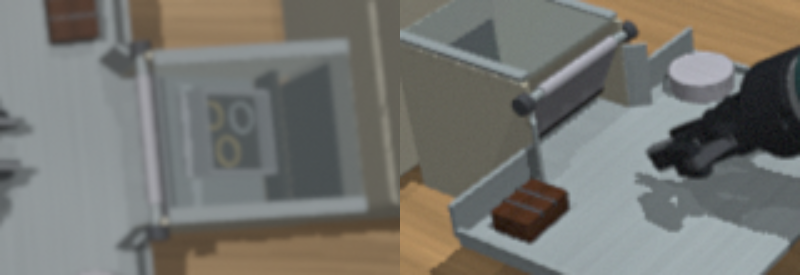

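The tray is through, showing under the hood at (235,135), and the flap is swinging down. The block and tin haven't moved. I'll back away and let it settle.

```bash
python3 -m pendant '[[11,0,-16,0,0,0],[22,0,-33,0,0,0],[34,0,-50,0,0,0],[45,0,-66,0,0,0],[32,0,-75,0,0,0],[16,0,-86,0,0,0],[0,0,-97,0,0,0],[0,0,-97,0,0,0],[0,0,-97,0,0,0],[0,0,-97,0,0,0],[0,0,-97,0,0,0],[0,0,-97,0,0,0],[0,0,-97,0,0,0],[0,0,-97,0,0,0],[0,0,-97,0,0,0],[0,0,-97,0,0,0],[0,0,-97,0,0,0],[0,0,-97,0,0,0],[0,0,-97,0,0,0],[0,0,-97,0,0,0]]'
python3 -m pendant '[[0,0,0,0,0,0],[0,0,0,0,0,0],[0,0,0,0,0,0],[0,0,0,0,0,0],[0,0,0,0,0,0],[0,0,0,0,0,0],[0,0,0,0,0,0],[0,0,0,0,0,0],[0,0,0,0,0,0],[0,0,0,0,0,0],[0,0,0,0,0,0],[0,0,0,0,0,0],[0,0,0,0,0,0],[0,0,0,0,0,0],[0,0,0,0,0,0]]'
python3 -c "
from h import *
print(where())
a=cv2.resize(bot.snapshot('top')[190:300,400:560,::-1],None,fx=2.5,fy=2.5)
b=cv2.resize(bot.snapshot('scene')[170:280,150:310,::-1],None,fx=2.5,fy=2.5)
cv2.imwrite('pics/c8.png',np.hstack([a,b]))"
```

```text
time: 10.85
tcp_pos: [0.5973, 0.0849, 0.1345]
eef_rot: [0.348, 0.596, 0.65, -0.318]
wrist_force: [-0.7, 0.1, 0.3]
gripper_width: 0.284
grip_force: 0.0
time: 12.35
tcp_pos: [0.5973, 0.0849, 0.1345]
eef_rot: [0.348, 0.596, 0.65, -0.318]
wrist_force: [0.1, -0.1, -0.5]
gripper_width: 0.28
grip_force: 0.0
(12.35, array([-140.5,    7.3,   60.6]), 'elev', np.float64(33.7), 'yerr', np.float64(0.1), 'F', array([ 0.1, -0.1, -0.5]))
```

View pics/c8.png

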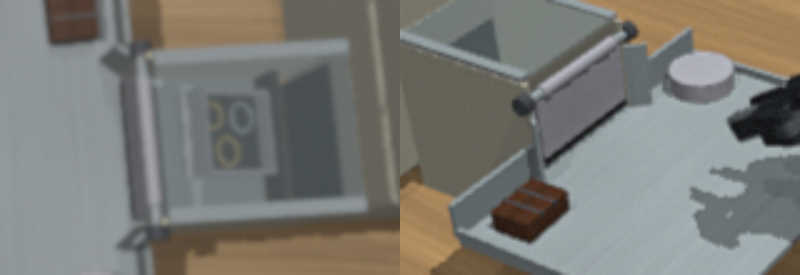

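Run:
```python
from h import *
f=lambda p,z:ray("top",(p[0]/2.5+400-.3,p[1]/2.5+190-.3),z)
g=lambda p:(np.array([(p-M)@X,(p-M)@Y,(p-M)@Z])*1000).round(1)
for q in((275,172),(268,92)):print("front",g(f(q,.044)),g(f(q,.088)))
for q in((190,90),(193,178)):print("rear",g(f(q,.079)),g(f(q,.088)))
```

```text
front [114.6 -20.6 -16. ] [ 99.8 -24.2  28. ]
front [115.6  40.8 -16. ] [100.8  34.8  28. ]
rear [46.1 41.  19. ] [43.6 39.7 28. ]
rear [ 42.  -24.2  19. ] [ 39.5 -24.9  28. ]
```

The flap hangs shut again, the tray rests at the chute stop with its front at x≈115 mm, and the tin and block haven't moved. Handing the job in.

```bash
python3 -c "
from rig import bot
print(bot.close_job())"
```

```text
the job is handed in; nothing more can be done
None
```

The job is handed in: the tray went through the flap and lies down the chute at its stop, the flap hangs shut behind it, the fingers are clear, and the last pictures show the tin and block where they were.

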